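# Count three caps into the tray's trough and shut its cover

### The job

Count out three caps on the white counting tray: with the closed fingers sweep any three of the five blue screw caps across the plate into the trough along its side, leaving exactly two lying on the plate, and then push the trough's hinged cover over until it is fully shut. Only push, and lightly: nothing is to be pinched or picked up, the caps must not be raised off the tray, and the vials, dish, dropper bottle and slide box round the tray stay where they are.

Things in the scene. Friction and masses are not known exactly. Their poses are not given: they have to be found in the camera images.
- tray: White counting tray, fixed to the table. Origin on the table top under its middle; local x runs along the trough, y from the trough (on the -y side) to the rim opposite, z up. The trough is open above and towards the plate; a small pouring lip sticks out of its -x end to x = -132 mm
- plate (a point): Middle of the tray's flat plate, on its top surface, 26 mm above the table. Axes as the tray's. The plate reaches 100 mm to either side in x, 75 mm in +y and 75 mm in -y. A rim 5 mm thick and 8 mm high bounds its two x ends and its +y side; at its -y side it ends, without a rim, in a rounded edge (6 mm radius) over the trough
- trough (a point): Middle of the trough's floor, 7 mm above the table, 19 mm below the plate's top, 104 mm in -y from the plate's middle. The trough is a channel along the whole plate, 46 mm wide in y, with an outer wall 5 mm thick, 27 mm high above the floor, and a wall at each x end (that at -x has a pouring notch down to 12 mm)
- cover (a joint): Hinge angle (rad) of the trough's grey cover, a flap 196 mm long (x), 57 mm wide, 3 mm thick, with a 7 mm flange under its free edge. 0: shut, lying level over the trough, free edge at the plate; 1.57: upright; it starts past upright, leaning outwards. The hinge is stiff: the flap stays at any angle it is left at and takes about 1 N at its free edge to move
- cover_hinge (a point): Middle of the cover's hinge axis, on top of the trough's outer wall, 34.5 mm above the table; the axis runs along the tray's x, 132.5 mm in -y from the plate's middle. This point does not move with the flap and its axes are the tray's
- cover_edge (a point): Middle of the cover's free edge, 57 mm from the hinge axis; its axes turn with the flap (y from hinge to free edge)
- cap_0_mid (a point): Centre of a loose blue ribbed screw cap, a disc of 23 mm diameter and 12 mm height, 10 to 16 g, lying flat on the tray's plate; the five caps are alike, each at least 30 mm from the next along the tray's x
- cap_1_mid (a point): Centre of a loose blue ribbed screw cap, a disc of 23 mm diameter and 12 mm height, 10 to 16 g, lying flat on the tray's plate; the five caps are alike, each at least 30 mm from the next along the tray's x
- cap_2_mid (a point): Centre of a loose blue ribbed screw cap, a disc of 23 mm diameter and 12 mm height, 10 to 16 g, lying flat on the tray's plate; the five caps are alike, each at least 30 mm from the next along the tray's x
- cap_3_mid (a point): Centre of a loose blue ribbed screw cap, a disc of 23 mm diameter and 12 mm height, 10 to 16 g, lying flat on the tray's plate; the five caps are alike, each at least 30 mm from the next along the tray's x
- cap_4_mid (a point): Centre of a loose blue ribbed screw cap, a disc of 23 mm diameter and 12 mm height, 10 to 16 g, lying flat on the tray's plate; the five caps are alike, each at least 30 mm from the next along the tray's x
- vial_1: Bystander: capped vial standing beside the tray on its +y side, 23 mm diameter, 54 mm high; origin at its foot
- vial_2: Bystander: another such vial, 23 mm diameter, 54 mm high; origin at its foot
- dish: Bystander: round lidded dish, 64 mm diameter, 16 mm high, on the table off the tray's -x end; origin at its underside
- dropper: Bystander: amber dropper bottle, 31 mm diameter, 91 mm high, on the table on the trough's side, at least 90 mm from the trough's outer wall; origin at its foot
- slide_case: Bystander: grey slide box, 96 x 62 mm, 26 mm high, on the table on the trough's side, at least 90 mm from the outer wall; origin at its underside

How it is judged:
By the outcome, as a careful person would: the job done as asked, in the order asked, and still so for the second after the job is handed in, with the robot touching nothing.
It also fails if it takes over 58 s, if anything falls off the work surface, if the arm or the gripper's body presses on something with over 40 N, if the wrist force passes 120 N, or if a joint passes its speed limit or range.

### The arm

A 7-joint arm with a two-finger parallel gripper is mounted at the origin on the work surface; the furniture and walls round the work are solid. World frame = base frame: x ahead of the robot, y to its left, z up, the work surface at z = 0. Lengths are in m, angles in rad, forces in N, time in s.
With the tool pointing down it reaches from about 0.425 to 0.925 m from the base axis. Payload 6.8 kg.
Tool frame: the origin (TCP) lies midway between the tips of the shut fingers; the grasp point (between the pads) lies 19 mm behind it (grip_depth is the distance from the TCP to the grasp point, in m); z points along the fingers, x is the direction in which the jaws open and shut, and the axes are right-handed (so a half turn about z gives the same grasp; the last joint's range is limited). The gripper opens to 88 mm and grips with 3 to 60 N. Pads are 20 mm wide; open, the fingers measure 115 mm over their backs; the gripper's body (75 mm by 178 mm) begins 61 mm behind the grasp point.
Start: joints at [-1.243, 0.477, 0.022, 1.555, -0.011, 1.109, -0.083], TCP at [0.285, 0.612, 0.223] pointing down, gripper open.
Joint ranges: [-2.96, 2.96], [-0.34, 2.1], [-1.41, 1.46], [0.24, 2.44], [-1.37, 4.51], [0.17, 1.92], [-2.96, 2.96]. Speed limits (rad/s): [2.39, 2.39, 3.14, 3.14, 3.14, 3.14, 3.14].

### API

Orientations are given as a unit quaternion [w, x, y, z].
In Python, from bench import * gives the robot as it stands. Calls block until the motion is done:
- reach(position, orientation): joint-space move of the TCP to a pose.
- move_l(position, orientation=None, vel=0.15): straight line of the TCP; orientation=None keeps the orientation; vel is the mean speed in m/s.
- goto_joints(angles): joint-space move.
- set_gripper(opening, newtons=None): finger opening in m; newtons is the grip in N (None keeps the last); returns when the fingers have stopped.
- wait(seconds).
- inverse_kinematics(position, orientation): joint angles nearest the present ones, or None.
- sense(): the state.
- grab_frame(name): name is "side" or "top" or "wrist"; returns a dict with "image" (400x640x3 uint8, red, green, blue), "z_map" (400x640 float32, m along the optical axis (not along the pixel's ray), 0 where there is no reading), "vertical_fov" (degrees; the focal length in pixels is half the picture's height over the tangent of half this angle, whatever the lens; pixels are square), "cx", "cy" (the principal point, pixels), "R" (3x3) and "t" (3): a world point X has camera coordinates R X + t. Camera axes: x right, y down, z forward; pixel columns grow to the right and rows downward; lengths in m; the calibration is good to about 2 mm. A picture is of the moment at which its call begins.
A pose or a line that the arm cannot do raises IKError and nothing moves.
- hand_in(): hands the job in, once; it reports no verdict.
The state is a dict: "t": time; "joint_pos": joint angles; "qvel": joint speeds; "tau": joint torques, N m; "eef_pos": TCP position; "tool_rot": TCP orientation; "ft_force": force on the tool from outside, world axes, zero at the start; "torque": the same for the moment, N m; "opening": finger opening in m.
Only numpy, scipy, OpenCV 4.12 (cv2) and the standard library are available. Lean on these libraries where they do the work, as an engineer would, in place of code of your own. Each camera call takes 0.05 s, during which the arm holds its last target.

## Working session

There is one attempt and no reset: what is moved stays moved. The work goes in short steps, each a Python script; the robot and the scene stay as the last script left them, time stands still between calls to the robot, and variables do not carry over. Pictures are saved under pics/ and viewed, and the job is handed in when it is done.

```bash
ls; mkdir -p pics; python3 - <<'E'
from bench import *
import cv2, pickle
s=sense(); print({k:(v if not hasattr(v,'round') else v) for k,v in s.items()})
for n in ["side","top"]:
    f=grab_frame(n); pickle.dump(f,open(f'{n}0.pkl','wb'))
    cv2.imwrite(f'pics/{n}0.png',f['image'][:,:,::-1]); print(n,f['vertical_fov'],f['cx'],f['cy'],f['R'],f['t'])
E
```

```text
pics
{'t': 0.0, 'joint_pos': array([-1.24311038,  0.4777902 ,  0.02235142,  1.55641078, -0.01146644,
        1.10933025, -0.08310519]), 'qvel': array([-0.00076708,  0.00091149,  0.0005713 , -0.00119984, -0.00021707,
       -0.00103576,  0.00010335]), 'tau': array([-2.95314285e-04, -5.82861185e+01,  1.53460041e+00, -2.72605723e+01,
       -5.43346431e-02,  1.70497393e-02,  1.89401871e-04]), 'eef_pos': array([0.28471112, 0.61136066, 0.2217058 ]), 'tool_rot': array([ 5.55824564e-04,  8.43238532e-01,  5.37538798e-01, -7.14393513e-04]), 'ft_force': array([-0.12231603,  0.62087373,  0.59288715]), 'torque': array([-0.04012969, -0.00963683, -0.04263983]), 'opening': 0.08751674294541874}
side 42.13863813251822 323.8057768180259 191.419932766441 [[ 0.98763258 -0.15492995  0.02405413]
 [-0.03222816 -0.35075309 -0.93591325]
 [ 0.15343805  0.9235632  -0.35140829]] [-0.49427688  0.06795155  1.22431493]
top 51.33497054757803 323.07115462565565 192.10699544183652 [[-0.02007646 -0.9992626   0.03272894]
 [-0.99782974  0.01797287 -0.06334661]
 [ 0.06271166 -0.03392968 -0.99745477]] [-0.03577137  0.53059839  0.87799344]
```

View pics/side0.png

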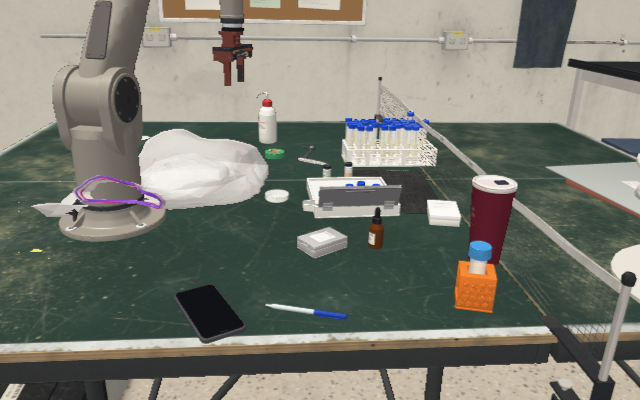

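View pics/top0.png

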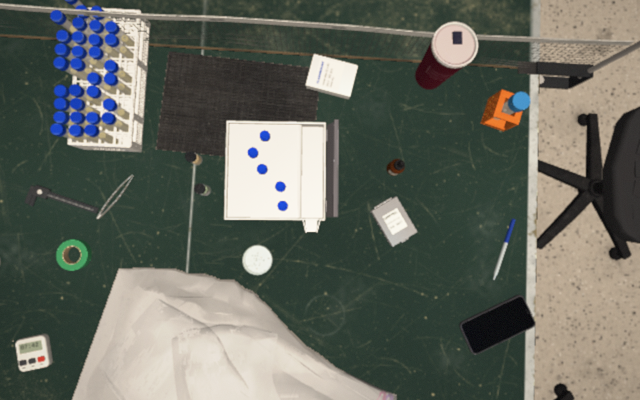

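The top view shows the tray's plate at about (225-300, 120-220), the trough at cols 300-326, the lip at (312, 226) and the cover at cols 327-338, leaning outwards. The five caps are at (265,136), (252,153), (262,169), (280,187) and (282,206). Tray x is close to world x.

```bash
cat > h.py <<'E'
import numpy as np, cv2, pickle
def foc(f): return 200/np.tan(np.radians(f['vertical_fov']/2))
def onplane(f,uv,z):
    uv=np.atleast_2d(np.array(uv,float)); k=foc(f); R=np.array(f['R']);t=np.array(f['t'])
    d=np.c_[(uv[:,0]-f['cx'])/k,(uv[:,1]-f['cy'])/k,np.ones(len(uv))]@R
    c=-R.T@t; s=(z-c[2])/d[:,2]; return c+d*s[:,None]
def cloud(f):
    k=foc(f); v,u=np.mgrid[:400,:640]; z=f['z_map']
    P=np.stack([(u-f['cx'])/k*z,(v-f['cy'])/k*z,z],-1)
    return (P-np.array(f['t']))@np.array(f['R'])
def proj(f,X):
    c=np.atleast_2d(X)@np.array(f['R']).T+np.array(f['t']); k=foc(f)
    return np.c_[c[:,0]/c[:,2]*k+f['cx'],c[:,1]/c[:,2]*k+f['cy']]
def blue(f,lo=(105,120,60),hi=(130,255,255)):
    return cv2.inRange(cv2.cvtColor(f['image'],cv2.COLOR_RGB2HSV),lo,hi)
def caps(f,box=None,z=0.038,amin=20):
    m=blue(f); n,l,st,c=cv2.connectedComponentsWithStats(m)
    o=[]
    for i in range(1,n):
        if st[i,4]>=amin and (box is None or (box[0]<c[i][0]<box[2] and box[1]<c[i][1]<box[3])):
            o.append((c[i],st[i,4],onplane(f,c[i],z)[0]))
    return o
E
python3 - <<'E'
from h import *
np.set_printoptions(precision=4,suppress=True)
f=pickle.load(open('top0.pkl','rb')); C=cloud(f)
for c,a,p in caps(f,(200,100,345,235)):
    u,v=c.round().astype(int); print(c,a,p,'depth',C[v-1:v+2,u-1:u+2].reshape(-1,3).mean(0))
for v in (130,146,178,195):
    print(v,[(u,round(C[v,u,1],4),round(C[v,u,2],4)) for u in list(range(220,232,1))+list(range(292,345,2))])
for u in (235,290,310): print(u,[(v,round(C[v,u,0],4),round(C[v,u,2],4)) for v in list(range(114,128))+list(range(212,236))])
im=cv2.resize(f['image'][90:250,160:420,::-1],None,fx=3,fy=3,interpolation=cv2.INTER_CUBIC); cv2.imwrite('pics/top0z.png',im)
g=pickle.load(open('side0.pkl','rb'));im=cv2.resize(g['image'][140:260,230:480,::-1],None,fx=3,fy=3,interpolation=cv2.INTER_CUBIC); cv2.imwrite('pics/side0z.png',im)
E
```

```text
[264.3947 135.4737] 76 [0.6505 0.0763 0.038 ] depth [0.6516 0.0771 0.0377]
[252.3636 152.2468] 77 [0.6152 0.1019 0.038 ] depth [0.6158 0.1027 0.0377]
[261.76 168.76] 75 [0.5799 0.0826 0.038 ] depth [0.5796 0.0823 0.0363]
[280.0145 186.1159] 69 [0.5427 0.0449 0.038 ] depth [0.543  0.0449 0.0378]
[282.1618 205.25  ] 68 [0.5025 0.041  0.038 ] depth [0.5031 0.0413 0.0371]
130 [(220, np.float64(0.1768), np.float64(0.0024)), (221, np.float64(0.1749), np.float64(0.001)), (222, np.float64(0.1723), np.float64(0.003)), (223, np.float64(0.1705), np.float64(0.001)), (224, np.float64(0.168), np.float64(0.0025)), (225, np.float64(0.1656), np.float64(0.004)), (226, np.float64(0.1635), np.float64(0.0035)), (227, np.float64(0.1554), np.float64(0.034)), (228, np.float64(0.1536), np.float64(0.0325)), (229, np.float64(0.1529), np.float64(0.0248)), (230, np.float64(0.1505), np.float64(0.0262)), (231, np.float64(0.1485), np.float64(0.0259)), (292, np.float64(0.0184), np.float64(0.0275)), (294, np.float64(0.0142), np.float64(0.0248)), (296, np.float64(0.01), np.float64(0.0224)), (298, np.float64(0.0056), n
[... 11344 characters left out ...]
, np.float64(0.4684), np.float64(0.0168)), (222, np.float64(0.4662), np.float64(0.0173)), (223, np.float64(0.4641), np.float64(0.0182)), (224, np.float64(0.462), np.float64(0.0196)), (225, np.float64(0.4599), np.float64(0.0202)), (226, np.float64(0.4577), np.float64(0.0184)), (227, np.float64(0.4556), np.float64(0.0184)), (228, np.float64(0.4535), np.float64(0.0177)), (229, np.float64(0.4514), np.float64(0.0182)), (230, np.float64(0.4493), np.float64(0.0205)), (231, np.float64(0.4471), np.float64(0.0199)), (232, np.float64(0.4443), np.float64(-0.003)), (233, np.float64(0.4422), np.float64(-0.0013)), (234, np.float64(0.4401), np.float64(0.0008)), (235, np.float64(0.4378), np.float64(-0.001))]
```

View pics/top0z.png

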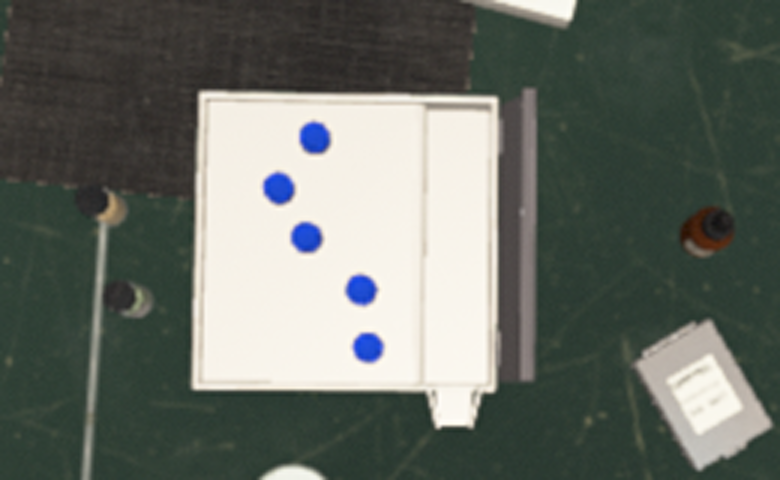

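View pics/side0z.png

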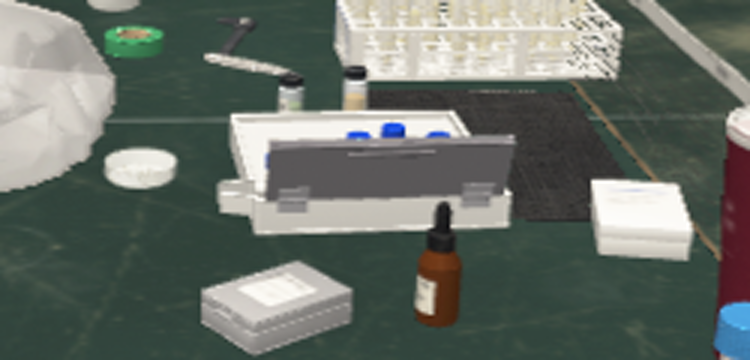

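The tray and caps agree with the depth map: plate z ≈ 0.025, cap tops ≈ 0.0375 and trough floor ≈ 0.007. The side view at 3x shows the flap leaning outwards at about (390,165), with caps behind it. Next I fit the tray's yaw, then close the fingers and hover for a wrist view.

```bash
python3 - <<'E'
from h import *
from bench import *
np.set_printoptions(precision=4,suppress=True)
f=pickle.load(open('top0.pkl','rb')); C=cloud(f)
hsv=cv2.cvtColor(f['image'],cv2.COLOR_RGB2HSV)
m=((hsv[...,2]>170)&(hsv[...,1]<60)); m|=blue(f)>0
m[:, :215]=0; m[:,332:]=0; m[:112]=0; m[222:]=0
m=cv2.morphologyEx(m.astype(np.uint8),cv2.MORPH_OPEN,np.ones((5,5)))
n,l,st,c=cv2.connectedComponentsWithStats(m); i=1+st[1:,4].argmax(); print(st[i])
M=(l==i)
# left (rim +y) edge and x-end edges via first white pixel, on z=.034 plane
L=np.array([[np.flatnonzero(M[v])[0]-.5,v] for v in range(130,212)]); T=np.array([[u,np.flatnonzero(M[:,u])[0]-.5] for u in range(235,315)]); B=np.array([[u,np.flatnonzero(M[:,u])[-1]+.5] for u in range(235,300)])
PL,PT,PB=[onplane(f,X,.034) for X in (L,T,B)]
a=np.polyfit(PL[:,0],PL[:,1],1); b=np.polyfit(PT[:,1],PT[:,0],1); d=np.polyfit(PB[:,1],PB[:,0],1)
print('yaw',a[0],-b[0],-d[0]); yaw=np.mean([a[0],-b[0],-d[0]])
ex=np.array([np.cos(yaw),np.sin(yaw)]); ey=np.array([-ex[1],ex[0]])
xe=[(PT[:,:2]@ex).mean(),(PB[:,:2]@ex).mean()]; ye=(PL[:,:2]@ey).mean()
print('len',xe[0]-xe[1]); org=ex*np.mean(xe)+ey*(ye-.080); print('plate mid',org)
np.savez('tray.npz',yaw=yaw,org=org)
for c,_,p in caps(f,(200,100,345,235)): print('local',((p[:2]-org)@ex)*1e3,((p[:2]-org)@ey)*1e3)
print('fl edge',[( (C[v,338,:2]-org)@ey, C[v,336,2]) for v in (140,160,180,200)])
for an in (yaw,yaw+np.pi,yaw-np.pi):
    print(an,inverse_kinematics([0.55,0.05,.25],[0,np.cos(an/2),np.sin(an/2),0]))
E
```

```text
[ 224  121  102  101 9802]
yaw -0.03175709779331707 -0.06799055153985875 -0.02016668629532731
len 0.20838231213252972
plate mid [0.578  0.0811]
local 72.5988348418787 -1.9072604893444782
local 36.29440244591989 22.255797301301733
local 1.8557971414363892 1.566666551750735
local -33.81588115186519 -37.60086645423748
local -73.82807490390667 -43.13695678354944
fl edge [(np.float64(-0.15453899080138603), np.float64(0.08971537805794857)), (np.float64(-0.1550640815150248), np.float64(0.08608996886034938)), (np.float64(-0.1557616860045458), np.float64(0.09009316815349537)), (np.float64(-0.15674664857121054), np.float64(0.08532755807091119))]
-0.03997144520950104 [-0.668   0.271   0.5675  1.8499 -0.165   1.0674 -0.077 ]
3.101621208380292 [-0.2513  0.2486  0.0572  1.8237 -0.016   1.0697  2.9134]
-3.1815640987992944 [-0.2513  0.2486  0.0572  1.8237 -0.016   1.0697  2.9134]
```

```bash
cat >> h.py <<'E'
YAW=-0.025
ex=np.array([np.cos(YAW),np.sin(YAW)]); ey=np.array([-ex[1],ex[0]])
Q=[0,np.cos(YAW/2),np.sin(YAW/2),0]
ORG=np.array([0.5785,0.0808])
def W(x,y,z): p=ORG+ex*x+ey*y; return [p[0],p[1],z]
def Lc(p): d=np.asarray(p)[:2]-ORG; return np.array([d@ex,d@ey])
E
python3 - <<'E'
from h import *
from bench import *
np.set_printoptions(precision=4,suppress=True)
reach(W(-.02,.02,.30),Q); set_gripper(0.0,5)
s=sense(); print(s['t'],s['eef_pos'],s['tool_rot'],s['opening'],s['joint_pos'],s['ft_force'])
f=grab_frame('wrist'); pickle.dump(f,open('w1.pkl','wb')); cv2.imwrite('pics/w1.png',f['image'][:,:,::-1])
for c,a,p in caps(f,z=.038,amin=100): print(c,a,p,Lc(p))
E
```

```text
3.5417 [0.559  0.1013 0.3   ] [-0.      0.9999 -0.0125  0.    ] 0.0003474029234198715 [-0.735   0.2519  0.5476  1.7492 -0.1409  1.1796 -0.1725] [-0.7479  0.6053 -0.7131]
[354.7078 169.4416] 154 [0.6164 0.1018 0.038 ] [0.0374 0.0219]
[332.042 181.972] 143 [0.5814 0.0828 0.038 ] [0.0028 0.0021]
[377.1275 184.8792] 149 [0.6519 0.0764 0.038 ] [ 0.0735 -0.0025]
[309.1583 205.2878] 139 [0.5444 0.0454 0.038 ] [-0.0332 -0.0362]
[284.0429 208.4143] 140 [0.5038 0.0411 0.038 ] [-0.0736 -0.0415]
```

View pics/w1.png

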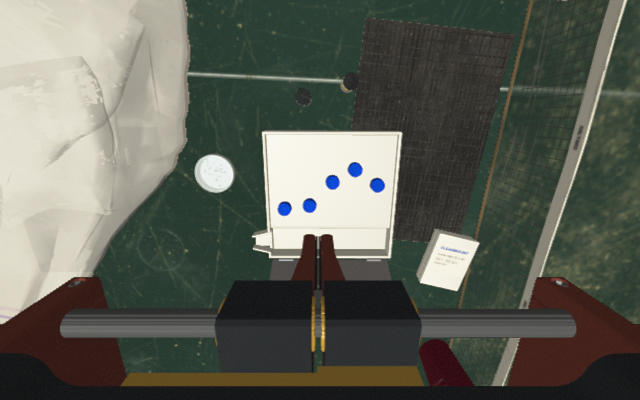

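Top and wrist views put the caps within 1.5 mm of each other on the 38 mm plane. The plate is at about (263-401, 132-228) in the wrist view. I sweep cap 4 (local -73,-42) first and check it.

```bash
cat >> h.py <<'E'
def tri(f,uv,g,uw):
    A=[];b=[]
    for F,q in ((f,uv),(g,uw)):
        c=-np.array(F['R']).T@np.array(F['t']); p=onplane(F,q,0)[0]; d=(p-c)/np.linalg.norm(p-c)
        M=np.eye(3)-np.outer(d,d); A.append(M); b.append(M@c)
    return np.linalg.lstsq(np.vstack(A),np.hstack(b),rcond=None)[0]
def sweep(b,x,y,zt=.031,end=-.070,v=.06):
    b.move_l(W(x,y+.029,.075),vel=.2); b.move_l(W(x,y+.029,zt),vel=.1)
    s=b.sense(); print('down',s['eef_pos'],s['ft_force'])
    b.move_l(W(x,end,zt),vel=v); s=b.sense(); print('end',s['eef_pos'],s['ft_force'])
    b.move_l(W(x,end+.004,.075),vel=.15); print('t',b.sense()['t'])
def shot(b,name,tag,box=None):
    f=b.grab_frame(name); pickle.dump(f,open(tag+'.pkl','wb'))
    im=f['image'][:,:,::-1]
    if box: im=cv2.resize(im[box[1]:box[3],box[0]:box[2]],None,fx=4,fy=4,interpolation=cv2.INTER_CUBIC)
    cv2.imwrite(f'pics/{tag}.png',im); return f
E
python3 - <<'E'
from h import *
import bench as b
np.set_printoptions(precision=4,suppress=True)
f=pickle.load(open('top0.pkl','rb')); g=pickle.load(open('w1.pkl','rb'))
A=caps(f,(200,100,345,235)); B=caps(g,amin=100)
for a in A:
    k=min(B,key=lambda q:np.hypot(*(q[2]-a[2])[:2])); p=tri(f,a[0],g,k[0]); print('tri',p,Lc(p))
print('corners',[Lc(onplane(g,q,.034)[0]) for q in ((263,132),(401,132))], 'lip',[Lc(q) for q in onplane(g,[(263,228),(396,228)],.026)])
b.reach(W(-.0737,-.013,.10),Q)
sweep(b,-.0737,-.0423)
shot(b,'top','t1',(215,100,365,240))
E
```

```text
tri [0.6513 0.0764 0.0377] [ 0.0729 -0.0026]
tri [0.6158 0.1018 0.038 ] [0.0368 0.022 ]
tri [0.5808 0.0826 0.0365] [0.0022 0.0019]
tri [0.5436 0.0449 0.0356] [-0.034  -0.0368]
tri [0.5031 0.0408 0.0364] [-0.0744 -0.0418]
corners [array([-0.1012,  0.0776]), array([0.1048, 0.0777])] lip [array([-0.112 , -0.0806]), array([ 0.113 , -0.0805])]
down [0.5049 0.0693 0.0314] [-0.3387  0.2269 -0.5283]
end [0.5031 0.0131 0.031 ] [0.9848 1.1071 1.388 ]
t 6.8417
```

View pics/t1.png

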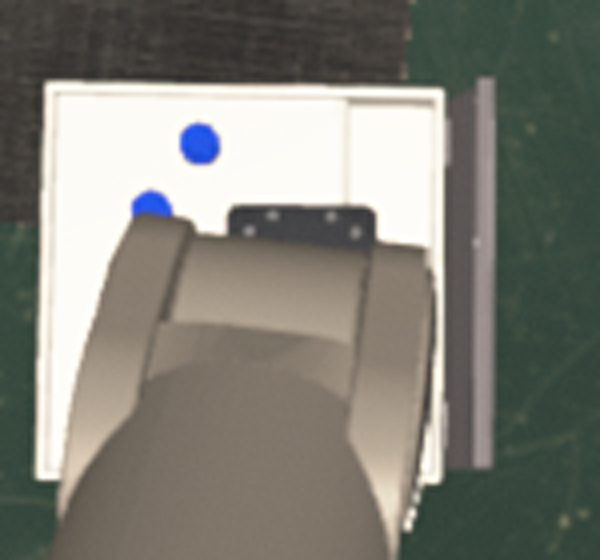

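The arm hides the near end in the top view. The caps at (200,143) and (150,205) are undisturbed. I use the wrist camera for the rest.

```bash
python3 - <<'E'
from h import *
import bench as b
b.move_l(W(-.0737,-.02,.15),vel=.25)
shot(b,'wrist','w2')
shot(b,'side','s2',(280,150,430,240))
E
```

```text
(no output)
```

View pics/w2.png

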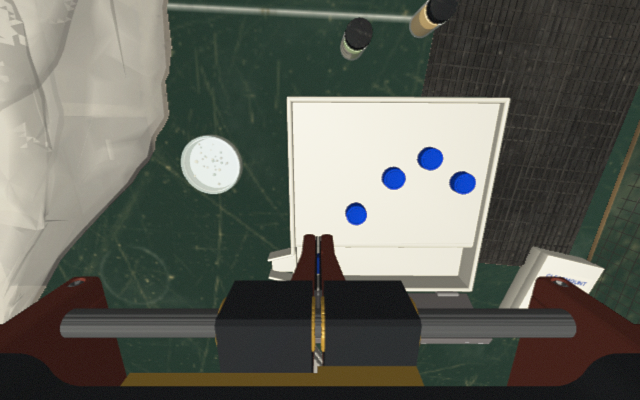

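View pics/s2.png

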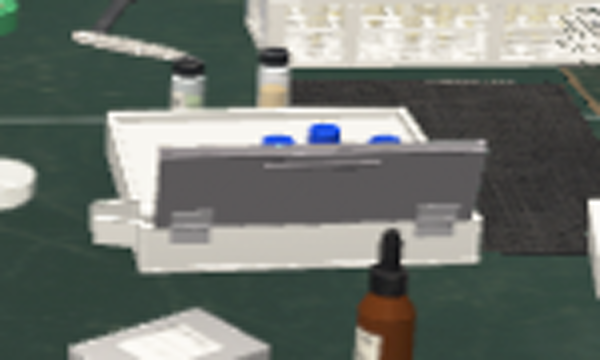

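The wrist view shows four caps on the plate, with the swept one glimpsed between the fingers in the trough area at about (318,262). Now the other two sweeps.

```bash
python3 - <<'E'
from h import *
import bench as b
np.set_printoptions(precision=4,suppress=True)
b.move_l(W(-.0336,-.0075,.10),vel=.25)
sweep(b,-.0336,-.0365)
b.move_l(W(.073,.027,.10),vel=.25)
sweep(b,.073,-.0022)
b.move_l(W(.0,.10,.25),vel=.3)
shot(b,'wrist','w3')
shot(b,'top','t3',(215,100,365,240)); print(b.sense()['t'])
E
```

```text
down [0.545  0.074  0.0314] [ 0.4462 -0.5803  0.551 ]
end [0.5432 0.0122 0.031 ] [ 0.0431 -0.0586 -1.5971]
t 10.4
down [0.6522 0.1056 0.0309] [-0.3059  0.346   0.093 ]
end [0.6497 0.0096 0.031 ] [ 0.1968  0.1011 -0.0479]
t 14.2
15.2917
```

View pics/w3.png

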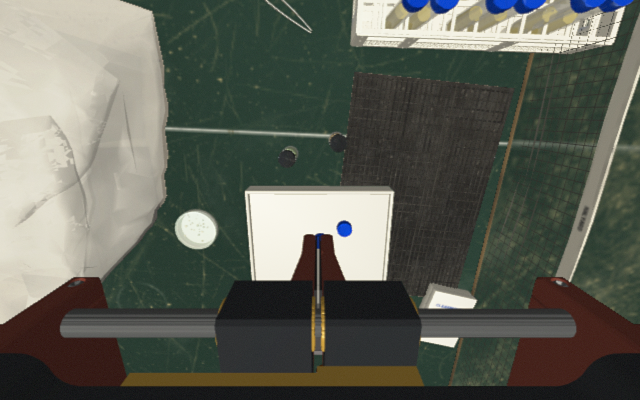

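View pics/t3.png

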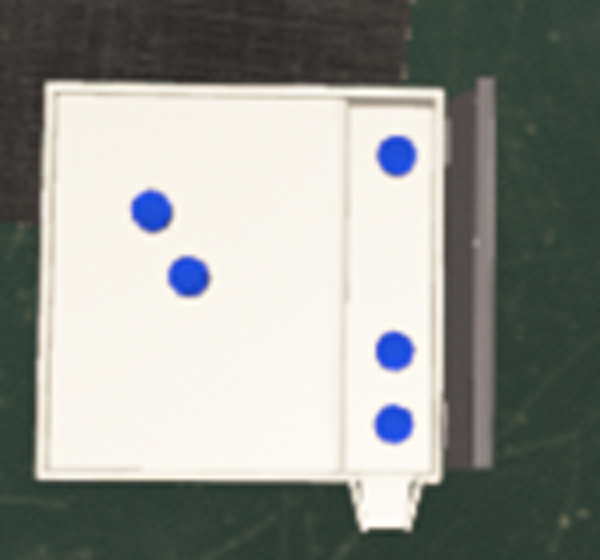

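The top view at 4x shows two caps on the plate at (152,211) and (189,276), and three lying flat in the trough at (397,156), (394,351) and (393,424). The trough and the flap's swing are clear. Next is the cover: I come down outside it, push at its edge and follow the arc.

```bash
python3 - <<'E'
from h import *
import bench as b
np.set_printoptions(precision=4,suppress=True)
f=pickle.load(open('t3.pkl','rb')); C=cloud(f)
for c,a,p in caps(f,(200,100,345,235)):
    u,v=c.round().astype(int); q=C[v-1:v+2,u-1:u+2].reshape(-1,3).mean(0); print(q,Lc(q))
print('flap outer', min(Lc(C[v,338])[1] for v in range(130,205) if C[v,338,2]>.07))
b.move_l(W(0,-.03,.17),vel=.3); b.move_l(W(0,-.182,.15),vel=.25)
b.move_l(W(0,-.182,.0795),vel=.15)
s=b.sense();print(s['t'],s['eef_pos'],s['ft_force'])
b.move_l(W(0,-.165,.0795),vel=.06);print(b.sense()['ft_force'])
b.move_l(W(0,-.144,.0795),vel=.05)
s=b.sense();print(s['t'],s['eef_pos'],s['ft_force'])
shot(b,'side','s4',(280,130,430,240))
E
```

```text
[ 0.6473 -0.0285  0.0191] [ 0.0716 -0.1076]
[0.6158 0.1027 0.0373] [0.0368 0.0229]
[0.5795 0.0822 0.0373] [0.001  0.0014]
[ 0.5411 -0.0244  0.0189] [-0.0347 -0.1061]
[ 0.5003 -0.0236  0.0199] [-0.0756 -0.1064]
flap outer -0.1554808103932434
17.3333 [ 0.5745 -0.1005  0.0799] [-0.1059 -0.5993  0.1642]
[-0.768   0.3294  0.9869]
18.3333 [ 0.5749 -0.0628  0.0794] [-0.195  -0.064  -0.4337]
```

View pics/s4.png

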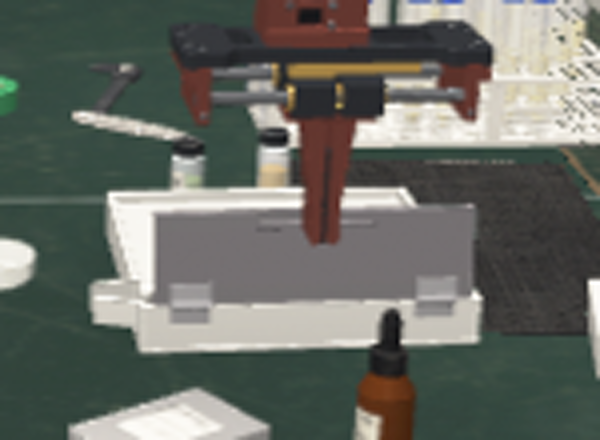

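In the side view the flap is upright, with the fingers on its outer face and the tip at about (322,240). Now the arc down, with a force check at each step.

```bash
python3 - <<'E'
from h import *
import bench as b
np.set_printoptions(precision=3,suppress=True)
r=.045
for th in np.radians(np.arange(80,4,-10)):
    y=-.1325+r*np.cos(th)-.002*np.sin(th)-.010; z=.0345+r*np.sin(th)+.002*np.cos(th)
    b.move_l(W(0,y,z),vel=.07)
    F=b.sense()['ft_force']; print(round(np.degrees(th)),y,z,F)
    if np.linalg.norm(F)>15: print('STOP'); break
s=b.sense(); print(s['t'],s['eef_pos'])
shot(b,'side','s5',(280,130,430,240)); f=shot(b,'top','t5',(215,100,365,240))
E
```

```text
80 -0.13665544751101258 0.07916364524088322 [ 0.364  0.131 -0.265]
70 -0.12898847879191672 0.07747020822201722 [-0.164 -0.659  0.732]
60 -0.12173205080756887 0.07447114317029974 [-0.323  0.201  0.84 ]
50 -0.11510664645034369 0.07025757515972708 [-1.038 -0.563 -0.98 ]
40 -0.10931357527901907 0.06495753132213222 [ 0.136 -0.536  0.027]
30 -0.10452885682970027 0.058732050807568874 [ 0.463 -0.406  0.624]
20 -0.10089787235128546 0.05177029169122691 [ 0.027 -0.265 -0.18 ]
10 -0.0985309474697845 0.04428378350103628 [ 0.207  0.356 -0.166]
20.45 [ 0.576 -0.017  0.044]
```

View pics/s5.png

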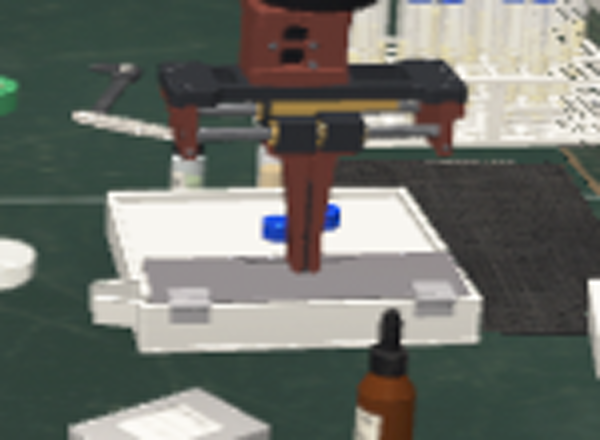

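The flap is now some 10-15° open, with its free edge at about row 258. I press it down in small steps until the force rises.

```bash
python3 - <<'E'
from h import *
import bench as b
np.set_printoptions(precision=4,suppress=True)
b.move_l(W(0,-.094,.0425),vel=.05)
F0=b.sense()['ft_force'][2]
for z in np.arange(.0410,.0290,-.001):
    b.move_l(W(0,-.092,z),vel=.03); b.wait(.05)
    F=np.mean([b.sense()['ft_force'] for _ in range(3)],0); print(round(z,4),b.sense()['eef_pos'][2],F)
    if F[2]>6: break
print(b.sense()['t'])
shot(b,'side','s6',(280,130,430,240))
E
```

```text
0.041 0.04098682948965458 [-0.0201  0.0705 -0.7247]
0.04 0.03996794893929974 [-0.4266 -0.1457 -0.2738]
0.039 0.038951123910718095 [-0.572   0.4102  0.7348]
0.038 0.037981801438759 [ 0.1986  0.154  -0.0077]
0.037 0.037809829745414233 [-2.7538  0.1897  8.5951]
22.3
```

View pics/s6.png

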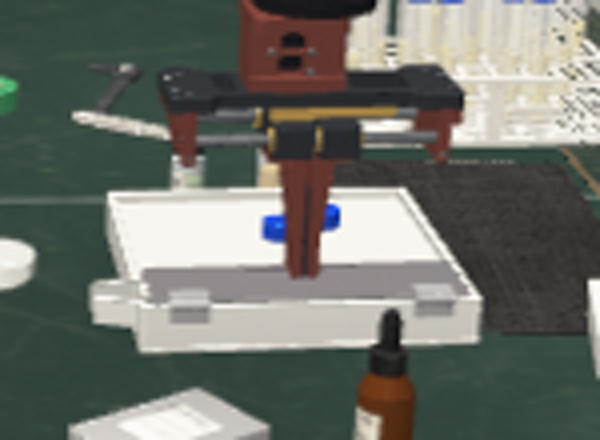

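The stop came at z ≈ 0.0378, where 8.6 N acted, as expected for the top face of a shut flap. I back off and check.

```bash
python3 - <<'E'
from h import *
import bench as b
np.set_printoptions(precision=4,suppress=True)
b.move_l(W(0,-.092,.10),vel=.15); b.move_l(W(0,.10,.28),vel=.3)
f=shot(b,'top','t7',(215,100,365,240)); g=shot(b,'side','s7',(280,130,430,240))
C=cloud(f); 
Lx=(C[...,:2]-ORG)@ex; Ly=(C[...,:2]-ORG)@ey
for lo in np.arange(-.13,-.06,.006):
    for a,c in ((-.085,0),(0,.085)):
        m=(Ly>lo)&(Ly<lo+.006)&(Lx>a)&(Lx<c); print(round(lo,3),m.sum(),round(np.median(C[m][:,2]),4),end=' | ')
    print()
print([(Lc(p),a) for c,a,p in caps(f,(200,100,345,235))], b.sense()['t'])
f0=pickle.load(open('top0.pkl','rb')); d=np.abs(f['image'].astype(int)-f0['image']).max(2)>60
print('changed px outside tray', [(n,d[y0:y1,x0:x1].sum()) for n,(x0,y0,x1,y1) in dict(vials=(180,145,215,200),dish=(240,242,275,278),drop=(380,150,410,180),case=(368,190,420,250)).items()])
E
```

```text
-0.13 119 0.0371 | -0.13 120 0.0373 | 
-0.124 123 0.0371 | -0.124 109 0.0371 | 
-0.118 121 0.0367 | -0.118 91 0.0369 | 
-0.112 102 0.0365 | -0.112 113 0.0369 | 
-0.106 102 0.0371 | -0.106 117 0.0367 | 
-0.1 123 0.0371 | -0.1 116 0.0369 | 
-0.094 121 0.037 | -0.094 120 0.0371 | 
-0.088 122 0.0379 | -0.088 109 0.0375 | 
-0.082 123 0.0371 | -0.082 91 0.037 | 
-0.076 97 0.0259 | -0.076 111 0.0256 | 
-0.07 105 0.0256 | -0.07 117 0.0258 | 
-0.064 117 0.0254 | -0.064 119 0.0259 | 
[(array([0.036 , 0.0219]), np.int32(76)), (array([0.0015, 0.002 ]), np.int32(74))] 24.0417
changed px outside tray [('vials', np.int64(2)), ('dish', np.int64(0)), ('drop', np.int64(0)), ('case', np.int64(0))]
```

View pics/t7.png

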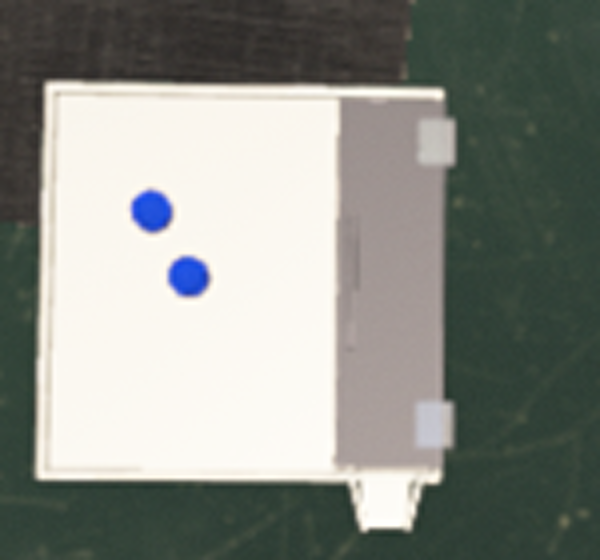

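View pics/s7.png

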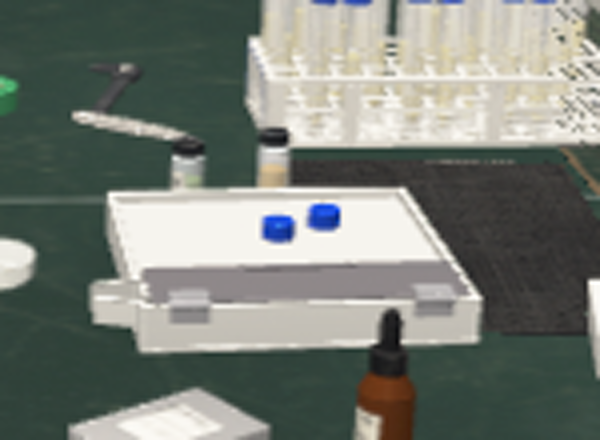

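The cover is level at z ≈ 0.037 from hinge to free edge. In the top view it fills columns 338-444, and two caps remain on the plate at (152,211) and (189,276). The bystanders haven't changed and the robot is clear, so I hand in.

```bash
python3 -c "
from bench import *
hand_in()"
```

```text
the job is handed in; nothing more can be done
```

The job is done and handed in at about 24 s of the 58 s allowed. With the fingers closed I swept three caps into the trough, where the camera showed all three lying flat. I then pushed the cover over from outside along its arc and pressed it down until it met its stop (8.6 N, the most measured).

**Last checks:**
- **Caps:** exactly two are left on the plate, within about 1 mm of where they started. The other three were not seen again once the cover was over them.
- **Cover:** the depth map shows it level at 37 mm from hinge to free edge, along its whole length, so it is shut.
- **Surroundings:** the top view shows no change around the vials, dish, dropper bottle and slide box, and the robot was clear of everything.

**Disagreements:** one of the three edge fits for the tray's angle was off (-0.068 against -0.020 and -0.032 rad), so I used -0.025. The cameras differed by 1–2 mm on the cap positions. Neither affected the sweeps.

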